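Line up the remotes by length on the tray's upper tier

TASK

Put the four remotes away on the pulled-out upper tier of the grey tray, one on each rubber strip, in order of length: the longest on the end strip on the battery dish's side, then ever shorter, the shortest on the strip at the other end. Each should lie flat, keys up, centred on its strip and straight along it. Leave the battery dish where it is.

Things in the scene. Friction and masses are not known exactly. Their poses are not given: they have to be found in the camera images.
- tv_remote: Black TV remote, a box with rounded edges 190 mm long (its x axis), 46 mm wide (y), 20 mm thick (z); many small pale number keys and a red power key; the longest of the four. Loose, starts flat on the sideboard (z = 0), keys up, roughly crosswise to the tray's strips; 30 to 170 g. Origin: centre of its underside. Either end may point forward
- ac_remote: White air-conditioner remote, a box with rounded edges 150 mm long (its x axis), 52 mm wide (y), 20 mm thick (z); a greenish display window and pale keys; second longest. Loose, starts flat on the sideboard (z = 0), keys up, roughly crosswise to the tray's strips; 30 to 170 g. Origin: centre of its underside. Either end may point forward
- soundbar_remote: Silver-grey soundbar remote, a box with rounded edges 118 mm long (its x axis), 40 mm wide (y), 18 mm thick (z); a large dark ring key; third longest. Loose, starts flat on the sideboard (z = 0), keys up, roughly crosswise to the tray's strips; 30 to 170 g. Origin: centre of its underside. Either end may point forward
- fan_remote: Blue ceiling-fan remote, a box with rounded edges 86 mm long (its x axis), 42 mm wide (y), 18 mm thick (z); four cream keys; the shortest. Loose, starts flat on the sideboard (z = 0), keys up, roughly crosswise to the tray's strips; 30 to 170 g. Origin: centre of its underside. Either end may point forward
- strip_1: Dark rubber strip, 200 mm long (x), 50 mm wide (y), 2 mm thick, fixed on the floor of the grey upper tier: left end seen from the robot (tray's +y end) of four equal parallel strips, 78 mm apart centre to centre. Origin: centre of its underside, so its top is 2 mm higher (about z = 0.057); axes as the tray's
- strip_2: Dark rubber strip, 200 mm long (x), 50 mm wide (y), 2 mm thick, fixed on the floor of the grey upper tier: second from the left of four equal parallel strips, 78 mm apart centre to centre. Origin: centre of its underside, so its top is 2 mm higher (about z = 0.057); axes as the tray's
- strip_3: Dark rubber strip, 200 mm long (x), 50 mm wide (y), 2 mm thick, fixed on the floor of the grey upper tier: third from the left of four equal parallel strips, 78 mm apart centre to centre. Origin: centre of its underside, so its top is 2 mm higher (about z = 0.057); axes as the tray's
- strip_4: Dark rubber strip, 200 mm long (x), 50 mm wide (y), 2 mm thick, fixed on the floor of the grey upper tier: right end (tray's -y end) of four equal parallel strips, 78 mm apart centre to centre. Origin: centre of its underside, so its top is 2 mm higher (about z = 0.057); axes as the tray's
- tray: Grey two-tier tray, fixed, 300 mm deep (x), 364 wide (y), front (-x) to the robot. Origin: centre of its underside. Upper tier: 225 mm deep, floor top at z = 55 mm, 4 mm thick lip up to z = 67 mm; pulled out to -x on rails by 30 to 65 mm (front edge 180 to 215 mm before the origin); slides, strips and all, if pushed with over 6 N. Behind it the lower tier is open above
- battery_dish: White ceramic dish of AA batteries, 84 mm across, 31 mm high, standing in the open rear of the lower tier, at its left (+y) or right (-y) corner, about 110 mm off the tray's middle; a round glass coaster, 84 mm across and 7 mm thick, lies in the other corner. Origin: centre of its underside
Things that resemble listed ones, but are neither listed nor needed, are in the scene too. What is shaped like the ac_remote but turquoise is not meant. What is shaped like the fan_remote but brown is not meant.

How it is judged:
By the outcome, as a careful person would: the job done as asked, in the order asked, and still so for the second after the job is handed in, with the robot touching nothing.
It also fails if it takes over 104 s, if anything falls off the work surface, if the arm or the gripper's body presses on something with over 40 N, if the wrist force passes 120 N, or if a joint passes its speed limit or range.

ROBOT

A 6-joint arm with a two-finger parallel gripper is mounted at the origin on the work surface. World frame = base frame: x ahead of the robot, y to its left, z up, the work surface at z = 0. Lengths are in mm, angles in rad, forces in N, time in s.
With the tool pointing down it reaches from about 275 to 1000 mm from the base axis. Payload 8.4 kg.
Tool frame: the origin (TCP) lies at the very end of the fingers, on their centre line; the grasp point (between the pads) lies 19 mm behind it; z points along the fingers, y is the direction in which the jaws open and shut (so a half turn about z gives the same grasp; the last joint's range is limited). The gripper opens to 85 mm and grips with 20 to 120 N. Pads are 22 mm wide; open, the fingers measure 114 mm over their backs; the gripper's body (76 mm by 85 mm) begins 54 mm behind the grasp point. The pads swing forward as they close: fully open they stand 13 mm farther back than shut.
Start: joints at [1.192, 0.353, 1.633, -0, 1.155, -0.002], TCP at [229.965, 581.157, 231.281] pointing down, gripper open.
Joint ranges: [-2.63, 2.63], [-0.92, 2.1], [0.06, 2.66], [-1.3, 4.44], [0, 2.69], [-3.02, 3.02]. Speed limits (rad/s): [2.22, 2.22, 2.79, 3.14, 3.14, 3.14].

INTERFACE

Orientations are given as [roll, pitch, yaw] about the fixed x, y, z axes, in that order (R = Rz(yaw) Ry(pitch) Rx(roll)).
In Python, from rig import r, vision gives the robot as it stands.
- The arm moves only by the tool move_arm, never from a script. Its argument "series" is text: rows parted by semicolons, each of 7 numbers parted by spaces: the closure, from -1 (fully open) to 1 (shut), then the shift along the tool's x, y, z in units of 40 mm (1.0 is 40 mm), then the turn, a rotation vector about the tool's x, y, z in degrees. In form: grip tx ty tz ax ay az; .... A call has 1 to 20 rows; each row shifts and turns the pose as measured when the row begins, along the tool's axes as they then stand; what a row does not reach is not made up. A row lasts 1/8 s, in which the tool goes at most 62.5 mm and 10.7 degrees, less where a joint would pass 70% of its speed; a pose out of reach is approached as far as the arm can. A call is refused whole if a number of a shift passes 1 or a number of a turn 10.7, either way. A call with a gripper value outside its range is refused whole. The fingers move at their own pace and stop on an object; "grip_force" is the grip in N (left out, the last holds). Time passes only in rows, so rows that do not move let the fingers close. It gives the time, the measured TCP pose, the force and the opening at its end, in the units of the state.
- r.sense(): the state, without advancing time (a new reading comes with each control period).
- vision.grab_frame(name): name is "side" or "top"; returns the picture (400x640x3 uint8, red, green, blue); there is no depth.
- vision.camera_params(name): a dict with "fx", "fy", "cx", "cy" (pixels), "position" and "rotation" of the camera in the world. Camera axes: x right, y up, looking along -z (the intrinsics and any distortion apply to the point x, -y, -z); pixel columns grow to the right and rows downward; lengths in mm; the calibration is good to about 2 mm. A picture is of the moment at which its call begins. camera_params takes no time and is no camera call.
- r.sign_off(): hands the job in, once; it reports no verdict.
The state is a dict: "clock": time; "qpos": joint angles; "qvel": joint speeds; "joint_efforts": joint torques, N m; "eef_pos": TCP position; "tcp_rot": TCP orientation; "contact_force": force on the tool from outside, world axes, zero at the start; "wrist_torque": the same for the moment, N m; "opening": opening from 0.0 (shut) to 1.0 (fully open).
Only numpy, scipy, OpenCV 4.12 (cv2) and the standard library are available. Lean on these libraries where they do the work, as an engineer would, in place of code of your own. Each camera call takes 0.05 s, during which the arm holds its last target. There are 200 camera calls.

## Working session

There is one attempt and no reset: what is moved stays moved. The work goes in short steps, Python scripts to look and compute and a tool call to move; the robot and the scene stay as the last step left them, time stands still between calls to the robot, and variables do not carry over. Pictures are saved under pics/ and viewed, about 12 in all and at most 16, crops included, and the job is handed in when it is done.

Besides the shell and the picture viewer there is one more tool, called after ">>>" as name(argument=value, ...) on one line, values as JSON. move_arm: Moves the arm, as the interface text tells. Its arguments: {"type":"object","properties":{"series":{"type":"string"},"grip_force":{"type":"number"}},"required":["series"]}

```bash
ls; mkdir -p pics; python3 - <<'E'
from rig import r, vision
import cv2
for n in("top","side"):
    f=vision.grab_frame(n); cv2.imwrite(f"pics/{n}0.png",f[:,:,::-1]); p=vision.camera_params(n); print(n,p)
print(r.sense())
E
```

```text
pics
top {'fx': 403.26562461198967, 'fy': 403.26562461198967, 'cx': 322.1794741246242, 'cy': 204.14410849898547, 'position': array([ 435.92064353,   85.61404153, 1302.49008949]), 'rotation': array([ 0.09289039, -0.01143962, -1.58483598])}
side {'fx': 396.31035261837894, 'fy': 396.31035261837894, 'cx': 317.6812563794773, 'cy': 203.30015894484492, 'position': array([ 136.203222  , -781.67157516,  626.11929288]), 'rotation': array([ 1.04426569, -0.00582761, -0.42638825])}
{'clock': 0.1, 'qpos': array([ 1.19159167e+00,  3.53581210e-01,  1.63405287e+00, -2.64345916e-05,
        1.15520106e+00, -2.38593800e-03]), 'qvel': array([ 0.00264402, -0.00143221, -0.00136954, -0.00097577, -0.00019692,
       -0.00032452]), 'joint_efforts': array([-1.27780837e-03, -6.06360912e+01, -3.42817855e+01, -5.95588722e-05,
        4.04225575e-03,  6.42473015e-05]), 'eef_pos': array([229.82028174, 580.7563923 , 230.63825664]), 'tcp_rot': array([-3.14035011e+00,  2.12065409e-05,  2.76478464e+00]), 'contact_force': array([-0.24956495,  0.27874323, -0.20952893]), 'wrist_torque': array([ 0.03175144, -0.00372092,  0.05505814]), 'opening': 0.9992085273924505}
```

View pics/top0.png

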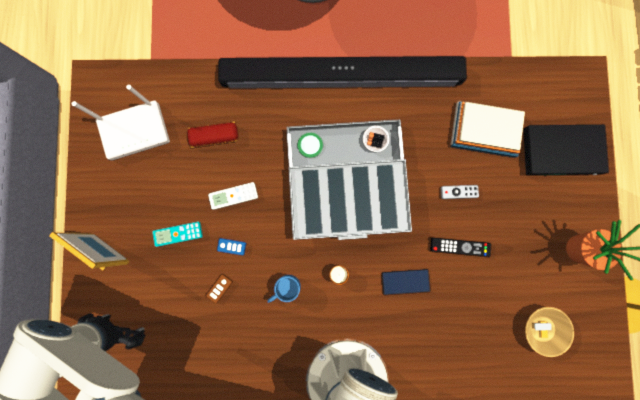

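View pics/side0.png

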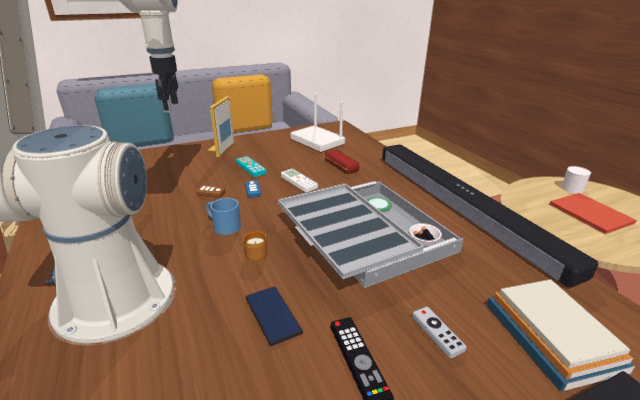

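The dish is at the right (-y) rear, at top px (375,138). So strip_4 takes the TV remote, strip_3 the AC, strip_2 the soundbar and strip_1 the fan. In the top view the remotes are at: TV (460,247), AC (233,195), soundbar (460,192), fan (232,247). The turquoise and brown ones are decoys.

```bash
cat > h.py <<'E'
import numpy as np, cv2
from scipy.spatial.transform import Rotation as R
from rig import r, vision
def ray(n,uv,z):
    p=vision.camera_params(n); Rm=R.from_euler('xyz',p['rotation']).as_matrix()
    uv=np.atleast_2d(uv).astype(float)
    d=np.c_[(uv[:,0]-p['cx'])/p['fx'],-(uv[:,1]-p['cy'])/p['fy'],-np.ones(len(uv))]@Rm.T
    return p['position']+d*((z-p['position'][2])/d[:,2])[:,None]
def proj(n,P):
    p=vision.camera_params(n); Rm=R.from_euler('xyz',p['rotation']).as_matrix()
    c=(np.atleast_2d(P)-p['position'])@Rm
    return np.c_[p['cx']+p['fx']*c[:,0]/-c[:,2],p['cy']+p['fy']*c[:,1]/c[:,2]]
def rect(n,m,z):
    "largest blob of mask -> centre, long, short, yaw of long axis on plane z"
    k,l,s,_=cv2.connectedComponentsWithStats(m.astype(np.uint8),connectivity=4)
    i=1+np.argmax(s[1:,4]); c,_=cv2.findContours((l==i).astype(np.uint8),cv2.RETR_EXTERNAL,cv2.CHAIN_APPROX_NONE)
    P=ray(n,c[0][:,0,:],z)[:,:2].astype(np.float32)
    (cx,cy),(w,h),a=cv2.minAreaRect(P)
    if w<h: w,h,a=h,w,a+90
    return np.round([cx,cy,w,h,(a+90)%180-90,s[i,4]],1)
E
python3 - <<'E'
from h import *
f=cv2.imread('pics/top0.png'); hsv=cv2.cvtColor(f,cv2.COLOR_BGR2HSV); H,S,V=[hsv[:,:,i].astype(int) for i in range(3)]
def win(m,u0,u1,v0,v1):
    o=np.zeros(m.shape,bool); o[v0:v1,u0:u1]=m[v0:v1,u0:u1]; return o
big=cv2.resize(f[110:300,140:520],None,fx=2,fy=2,interpolation=cv2.INTER_NEAREST); 
fill=lambda m:cv2.morphologyEx(m.astype(np.uint8),cv2.MORPH_CLOSE,np.ones((7,7)))>0
wood=(H<20)&(S>90)
for nm,w,z in(("tv",(422,498,230,264),20),("ac",(202,264,176,214),20),("sb",(434,486,180,205),18),("fan",(212,252,233,262),18)):
    m=win(~wood,*w)if nm!="tv" else win((V<60)&(S<110)|(~wood),*w)
    m=win(fill(m),*w); print(nm,rect("top",m,z)); big[m[110:300,140:520].repeat(2,0).repeat(2,1)&(np.indices(big.shape[:2]).sum(0)%3==0)]=(0,255,255)
strip=(V<90)&~wood
for i,u in enumerate((312,338,363,388)):
    m=win(strip,u-13,u+13,160,238); print("strip",i+1,rect("top",m,57)); big[m[110:300,140:520].repeat(2,0).repeat(2,1)&(np.indices(big.shape[:2]).sum(0)%3==0)]=(0,0,255)
cv2.imwrite('pics/m0.png',big)
E
```

```text
tv [ 414.  -367.1  188.7   42.8   83.4  787. ]
ac [586.4 354.5 153.9  56.3 -76.5 849. ]
sb [ 590.6 -373.7  120.7   42.2   89.3  501. ]
fan [425.5 358.9  90.1  44.8  79.8 408. ]
strip 1 [562.1 102.2 191.5  42.3   3.3 746. ]
strip 2 [588.6  26.  146.5  41.9   3.  534. ]
strip 3 [602.  -51.4 125.7  41.8   3.  404. ]
strip 4 [ 625.1 -127.7   88.1   40.9    2.8  274. ]
```

View pics/m0.png

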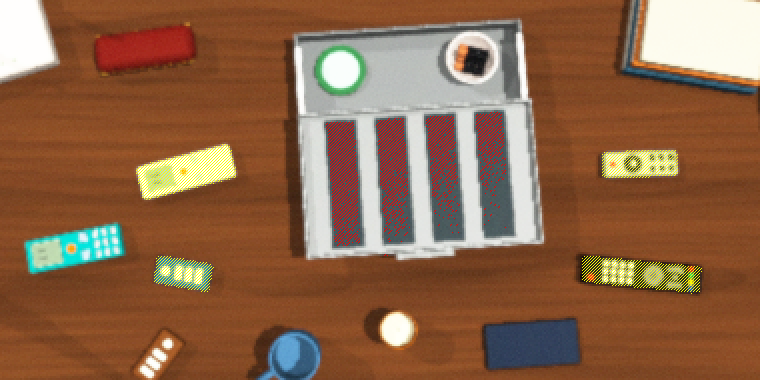

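The masks fit the four remotes and their sizes agree. The strip threshold was too tight, so I'll redo the strips.

```bash
cat >> h.py <<'E'
def strips(f):
    V=cv2.GaussianBlur(f,(3,3),0).max(2).astype(int); out=[]
    for u in (312,338,363,388):
        m=np.zeros(V.shape,bool); m[155:242,u-15:u+15]=V[155:242,u-15:u+15]<135; out.append(rect("top",m,57))
    return np.array(out)
E
python3 - <<'E'
from h import *
f=cv2.imread('pics/top0.png'); print(f[200,300:420].max(1)); s=strips(f); print(s); print(np.diff(s[:,:2],axis=0))
E
```

```text
[226 224 225 202 137  87  88  85  83  84  82  85  87  81  89  84  85  86
  87 101 165 222 227 225 226 225 225 223 194 107  84  84  85  88  91  85
  86  86  85  86  87  87  89  86 110 171 222 226 228 226 227 228 227 212
 160  98  88  88  88  90  91  89  92  89  91  93  90  89  90 107 166 222
 227 228 228 227 228 228 201 127  94  93  89  89  91  87  91  90  93  88
  90  96  92  94 117 180 228 230 229 229 230 230 230 230 230 210 149 156
 165 140 117 114 115 117 112 108 115 112 111 113]
[[ 561.4  102.2  198.    48.1    3.3  972. ]
 [ 565.9   24.7  197.1   48.3    3.2  968. ]
 [ 570.1  -53.3  196.9   47.9    3.1  958. ]
 [ 573.9 -131.   196.7   48.4    3.2  969. ]]
[[  4.5 -77.5]
 [  4.2 -78. ]
 [  3.8 -77.7]]
```

```bash
cat >> h.py <<'E'
def plan(*wps,slow=36.):
    "wps: x,y,z,yaw_deg,grip ; prints rows from the measured pose"
    s=r.sense(); p=np.array(s['eef_pos']); Rm=R.from_euler('xyz',s['tcp_rot']); k=0
    print('at',np.round(s['clock'],2),np.round(p,1),np.round(np.degrees(s['tcp_rot']),1),round(s['opening'],3))
    for x,y,z,yaw,g in wps:
        T=np.array([x,y,z]); Rt=R.from_euler('xyz',[180,0,yaw],degrees=True)
        n=max(1,int(np.ceil(np.linalg.norm(T-p)/slow)),int(np.ceil(np.degrees((Rm.inv()*Rt).magnitude())/10)))
        w=(Rm.inv()*Rt).as_rotvec(degrees=True)/n; d=(T-p)/n; out=[]
        for i in range(n):
            out.append(' '.join(f'{v:g}' for v in [g,*np.round(Rm.inv().apply(d)/40,2),*np.round(w,1)])); Rm=Rm*R.from_rotvec(w,degrees=True)
        p=T; Rm=Rt; k+=n; print(n,'; '.join(out))
    print('rows',k)
E
python3 -c "
from h import *
plan((425.5,360.5,120,79.8,-1))"
```

```text
at 0.1 [229.8 580.8 230.6] [-179.9    0.   158.4] 0.999
9 -1 -0.73 -0.37 0.31 -0 0 8.7; -1 -0.78 -0.25 0.31 -0 0 8.7; -1 -0.81 -0.13 0.31 -0 0 8.7; -1 -0.82 -0.01 0.31 -0 0 8.7; -1 -0.81 0.12 0.31 -0 0 8.7; -1 -0.78 0.24 0.31 -0 0 8.7; -1 -0.74 0.35 0.31 -0 0 8.7; -1 -0.68 0.46 0.31 -0 0 8.7; -1 -0.6 0.56 0.31 -0 0 8.7
rows 9
```

>>> move_arm(series="-1 -0.73 -0.37 0.31 0 0 8.7; -1 -0.78 -0.25 0.31 0 0 8.7; -1 -0.81 -0.13 0.31 0 0 8.7; -1 -0.82 0 0.31 0 0 8.7; -1 -0.81 0.12 0.31 0 0 8.7; -1 -0.78 0.24 0.31 0 0 8.7; -1 -0.74 0.35 0.31 0 0 8.7; -1 -0.68 0.46 0.31 0 0 8.7; -1 -0.6 0.56 0.31 0 0 8.7; -1 0 0 0 0 0 0", grip_force=30)

```text
clock: 1.35
eef_pos: [426.3, 349.6, 112.9]
tcp_rot: [-3.139, 0.005, 1.355]
contact_force: [-0.6, -0.5, 0.7]
opening: 1.001
```

```bash
python3 -c "
from h import *
plan((425.5,360.5,50,79.8,-1),(425.5,360.5,5,79.8,-.3))"
```

```text
at 1.35 [426.3 349.6 112.9] [-179.8    0.3   77.6] 1.001
2 -1 0.13 -0.04 0.79 -0.1 0.1 -1.1; -1 0.13 -0.04 0.79 -0.1 0.1 -1.1
2 -0.3 -0 -0 0.56 0 0 0; -0.3 -0 -0 0.56 0 0 0
rows 4
```

>>> move_arm(series="-1 0.13 -0.04 0.79 0 0 -1.1; -1 0.13 -0.04 0.79 0 0 -1.1; -0.6 0 0 0.4 0 0 0; -0.6 0 0 0.4 0 0 0; -0.6 0 0 0.2 0 0 0; -0.6 0 0 0 0 0 0")

```text
clock: 2.1
eef_pos: [425.1, 362.9, 8.3]
tcp_rot: [-3.14, 0.002, 1.4]
contact_force: [0.5, 0.5, 0.1]
opening: 0.799
```

```bash
python3 -c "
from h import *
plan((425.5,360.5,3,79.8,1))
f=vision.grab_frame('side'); cv2.imwrite('pics/s1.png',cv2.resize(f[120:260,180:420],None,fx=3,fy=3)[:,:,::-1])"
```

```text
at 2.1 [425.1 362.9   8.3] [-1.799e+02  1.000e-01  8.020e+01] 0.799
1 1 -0.06 0.02 0.13 -0.1 0.1 0.4
rows 1
```

View pics/s1.png

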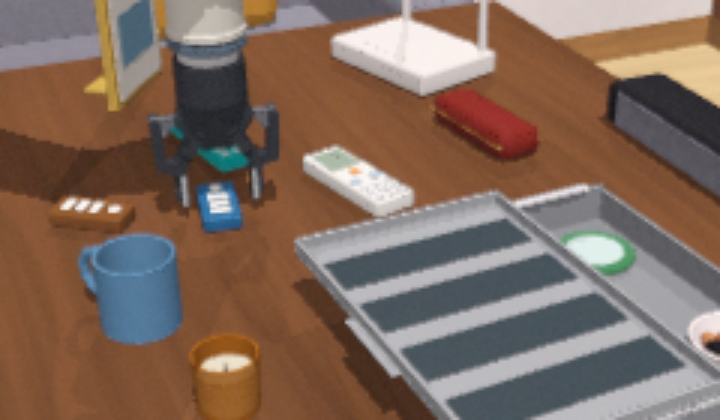

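>>> move_arm(series="-0.6 -0.06 0.02 0.1 0 0 -0.4; 1 0 0 0 0 0 0; 1 0 0 0 0 0 0; 1 0 0 0 0 0 0; 1 0 0 0 0 0 0")

```text
clock: 2.78
eef_pos: [426.9, 361.0, 6.3]
tcp_rot: [3.141, -0.001, 1.407]
contact_force: [0.3, 0.0, 0.0]
opening: 0.481
```

```bash
python3 -c "
from h import *
plan((425.5,360.5,100,79.8,1),(561.4,102.2,120,3.2,1))"
```

```text
at 2.78 [426.9 361.    6.3] [ 1.80e+02 -1.00e-01  8.06e+01] 0.481
3 1 -0.01 -0.01 -0.78 0 -0 0.3; 1 -0.01 -0.01 -0.78 0 -0 0.3; 1 -0.01 -0.01 -0.78 0 -0 0.3
9 1 -0.64 0.5 -0.06 0 -0 8.5; 1 -0.56 0.59 -0.06 0 -0 8.5; 1 -0.47 0.66 -0.06 0 -0 8.5; 1 -0.36 0.73 -0.06 0 -0 8.5; 1 -0.25 0.77 -0.06 0 -0 8.5; 1 -0.13 0.8 -0.06 0 -0 8.5; 1 -0.01 0.81 -0.06 0 -0 8.5; 1 0.11 0.8 -0.06 0 -0 8.5; 1 0.22 0.78 -0.06 0 -0 8.5
rows 12
```

>>> move_arm(series="1 0 0 -0.78 0 0 0.3; 1 0 0 -0.78 0 0 0.3; 1 0 0 -0.78 0 0 0.3; 1 -0.64 0.5 -0.06 0 0 8.5; 1 -0.56 0.59 -0.06 0 0 8.5; 1 -0.47 0.66 -0.06 0 0 8.5; 1 -0.36 0.73 -0.06 0 0 8.5; 1 -0.25 0.77 -0.06 0 0 8.5; 1 -0.13 0.8 -0.06 0 0 8.5; 1 0 0.81 -0.06 0 0 8.5; 1 0.11 0.8 -0.06 0 0 8.5; 1 0.22 0.78 -0.06 0 0 8.5; 1 0 0 0 0 0 0")

```text
clock: 4.4
eef_pos: [562.1, 92.6, 125.0]
tcp_rot: [-3.141, -0.002, 0.013]
contact_force: [0.1, 0.1, -0.2]
opening: 0.483
```

```bash
python3 -c "
from h import *
plan((561.4,102.2,85,3.2,1),(561.4,102.2,66,3.2,1))"
```

```text
at 4.4 [562.1  92.6 125. ] [-1.8e+02 -1.0e-01  8.0e-01] 0.483
2 1 -0.01 -0.12 0.5 -0 -0.1 -1.2; 1 -0 -0.12 0.5 -0 -0.1 -1.2
1 1 -0 -0 0.48 0 0 0
rows 3
```

>>> move_arm(series="1 0 -0.12 0.5 0 0 -1.2; 1 0 -0.12 0.5 0 0 -1.2; 1 0 0 0.25 0 0 0; 1 0 0 0.15 0 0 0; 1 0 0 0 0 0 0")

```text
clock: 5.03
eef_pos: [561.0, 104.1, 67.8]
tcp_rot: [-3.14, -0.002, 0.062]
contact_force: [0.1, -0.6, -0.3]
opening: 0.482
```

```bash
python3 -c "
from h import *
plan((561.4,102.2,63.5,3.2,1))"
```

```text
at 5.03 [561.  104.1  67.8] [-1.799e+02 -1.000e-01  3.600e+00] 0.482
1 1 0.01 0.05 0.11 -0.1 -0.1 0.4
rows 1
```

>>> move_arm(series="1 0 0.05 0 0 0 0.4; 1 0 0 0.1 0 0 0; 1 0 0 0 0 0 0")

```text
clock: 5.4
eef_pos: [561.9, 102.0, 64.8]
tcp_rot: [-3.14, -0.004, 0.054]
contact_force: [0.1, -0.5, -0.6]
opening: 0.479
```

```bash
python3 -c "
from h import *
plan((561.4,102.2,63.5,3.2,1)); print(r.sense()['contact_force'])"
```

```text
at 5.4 [561.9 102.   64.8] [-179.9   -0.2    3.1] 0.479
1 1 -0.01 -0 0.03 -0.1 -0.2 -0.1
rows 1
[ 0.07205012 -0.49785079 -0.5552037 ]
```

>>> move_arm(series="1 0 0 0.05 0 0 0; -0.2 0 0 0 0 0 0; -0.4 0 0 0 0 0 0; -0.4 0 0 0 0 0 0; -0.4 0 0 -0.5 0 0 0; -0.4 0 0 -1 0 0 0; -0.4 0 0 -0.8 0 0 0")

```text
clock: 6.28
eef_pos: [559.9, 101.6, 154.7]
tcp_rot: [-3.141, 0.002, 0.054]
contact_force: [0.9, 0.6, 0.2]
opening: 0.703
```

```bash
python3 -c "
from h import *
plan((587.6,356.6,100,103.5,-.8))"
```

```text
at 6.28 [559.9 101.6 154.7] [-1.8e+02  1.0e-01  3.1e+00] 0.703
11 -0.8 0.09 -0.58 0.12 -0 0 -9.1; -0.8 0.18 -0.55 0.12 -0 0 -9.1; -0.8 0.27 -0.52 0.12 -0 0 -9.1; -0.8 0.35 -0.47 0.12 -0 0 -9.1; -0.8 0.42 -0.41 0.12 -0 0 -9.1; -0.8 0.48 -0.33 0.12 -0 0 -9.1; -0.8 0.52 -0.25 0.12 -0 0 -9.1; -0.8 0.56 -0.17 0.12 -0 0 -9.1; -0.8 0.58 -0.08 0.12 -0 0 -9.1; -0.8 0.58 0.01 0.12 -0 0 -9.1; -0.8 0.57 0.11 0.12 -0 0 -9.1
rows 11
```

>>> move_arm(series="-0.8 0.09 -0.58 0.12 0 0 -9.1; -0.8 0.18 -0.55 0.12 0 0 -9.1; -0.8 0.27 -0.52 0.12 0 0 -9.1; -0.8 0.35 -0.47 0.12 0 0 -9.1; -0.8 0.42 -0.41 0.12 0 0 -9.1; -0.8 0.48 -0.33 0.12 0 0 -9.1; -0.8 0.52 -0.25 0.12 0 0 -9.1; -0.8 0.56 -0.17 0.12 0 0 -9.1; -0.8 0.58 -0.08 0.12 0 0 -9.1; -0.8 0.58 0 0.12 0 0 -9.1; -0.8 0.57 0.11 0.12 0 0 -9.1; -0.8 0 0 0 0 0 0")

```text
clock: 7.78
eef_pos: [584.2, 365.6, 104.7]
tcp_rot: [3.136, -0.0, 1.858]
contact_force: [0.8, -0.1, 0.6]
opening: 0.9
```

```bash
python3 -c "
from h import *
plan((587.6,356.6,40,103.5,-.8),(587.6,356.6,7,103.5,-.8))
f=vision.grab_frame('top'); cv2.imwrite('pics/top1.png',f[:,:,::-1]); cv2.imwrite('pics/t1.png',cv2.resize(f[110:290,180:440],None,fx=3,fy=3)[:,:,::-1])"
```

```text
at 7.78 [584.2 365.6 104.7] [179.7  -0.  106.4] 0.9
2 -0.8 -0.12 0 0.81 0.2 -0 1.5; -0.8 -0.12 0.01 0.81 0.2 -0 1.5
1 -0.8 0 -0 0.82 0 0 0
rows 3
```

View pics/t1.png

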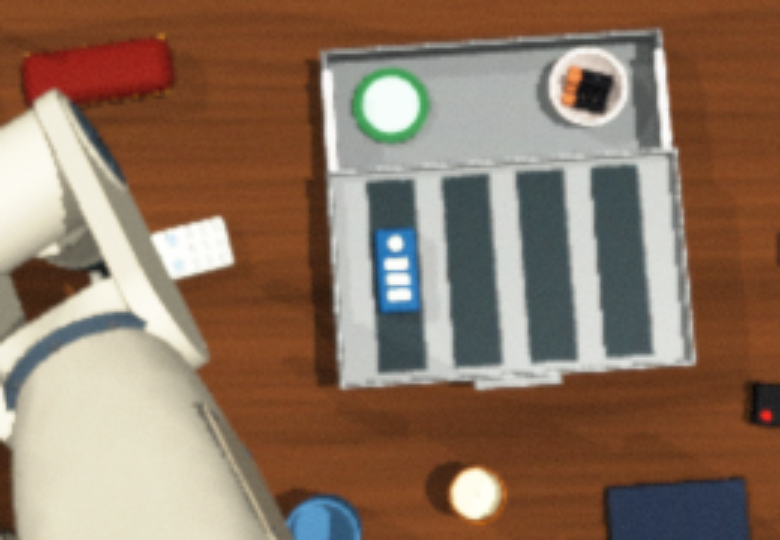

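The fan remote is on strip_1 (crop px ~396,270), about centred and straight. I'll measure it and carry on with the AC remote.

```bash
python3 -c "
from h import *
f=cv2.imread('pics/top1.png'); print(strips(f)[1:])
hsv=cv2.cvtColor(f,cv2.COLOR_BGR2HSV).astype(int); m=np.zeros(f.shape[:2],bool); m[175:225,295:330]=((hsv[...,1]>110)&(hsv[...,2]>100)&(hsv[...,0]>95))[175:225,295:330]
m=cv2.morphologyEx(m.astype(np.uint8),cv2.MORPH_CLOSE,np.ones((7,7))); print(rect('top',m,75))"
```

```text
[[ 565.8   24.6  198.2   48.6    3.1  990. ]
 [ 569.7  -53.4  197.7   48.4    3.1  979. ]
 [ 574.2 -131.   198.1   49.     3.1  989. ]]
[564.9 100.8  87.2  42.3   3.5 390. ]
```

>>> move_arm(series="-0.8 -0.12 0 0.81 0 0 1.5; -0.8 -0.12 0 0.81 0 0 1.5; -0.8 0 0 0.5 0 0 0; -0.8 0 0 0.25 0 0 0; -0.8 0 0 0 0 0 0")

```text
clock: 8.45
eef_pos: [588.7, 352.7, 9.8]
tcp_rot: [3.134, -0.0, 1.79]
contact_force: [1.1, 0.6, -0.2]
opening: 0.902
```

```bash
python3 -c "
from h import *
plan((587.6,356.6,6,103.5,-.8))"
```

```text
at 8.45 [588.7 352.7   9.8] [179.6  -0.  102.5] 0.902
1 -0.8 0.1 -0.01 0.1 0.4 -0 -1
rows 1
```

>>> move_arm(series="-0.8 0.1 0 0.1 0 0 -1; 1 0 0 0 0 0 0; 1 0 0 0 0 0 0; 1 0 0 0 0 0 0; 1 0 0 0 0 0 0")

```text
clock: 9.07
eef_pos: [589.2, 358.3, 8.5]
tcp_rot: [3.13, -0.001, 1.809]
contact_force: [-0.4, 0.1, -0.9]
opening: 0.597
```

```bash
python3 -c "
from h import *
plan((587.6,356.6,120,103.5,1),(570,-53.3,140,3.2,1))"
```

```text
at 9.07 [589.2 358.3   8.5] [ 1.793e+02 -1.000e-01  1.036e+02] 0.597
4 1 -0.01 -0 -0.7 0.2 -0 0; 1 -0.01 -0.01 -0.7 0.2 -0 0; 1 -0.01 -0.01 -0.7 0.2 -0 0; 1 -0.01 -0.01 -0.7 0.2 -0 0
12 1 -0.82 -0.24 -0.04 0 -0 8.4; 1 -0.85 -0.11 -0.04 0 -0 8.4; 1 -0.85 0.01 -0.04 0 -0 8.4; 1 -0.84 0.14 -0.04 0 -0 8.4; 1 -0.82 0.26 -0.04 0 -0 8.4; 1 -0.77 0.37 -0.04 0 -0 8.4; 1 -0.71 0.48 -0.04 0 -0 8.4; 1 -0.63 0.58 -0.04 0 -0 8.4; 1 -0.54 0.66 -0.04 0 -0 8.4; 1 -0.44 0.73 -0.04 0 -0 8.4; 1 -0.33 0.79 -0.04 0 -0 8.4; 1 -0.21 0.83 -0.04 0 -0 8.4
rows 16
```

>>> move_arm(series="1 0 0 -0.7 0.2 0 0; 1 0 0 -0.7 0.2 0 0; 1 0 0 -0.7 0.2 0 0; 1 0 0 -0.7 0 0 0; 1 -0.82 -0.24 -0.04 0 0 8.4; 1 -0.85 -0.11 -0.04 0 0 8.4; 1 -0.85 0 -0.04 0 0 8.4; 1 -0.84 0.14 -0.04 0 0 8.4; 1 -0.82 0.26 -0.04 0 0 8.4; 1 -0.77 0.37 -0.04 0 0 8.4; 1 -0.71 0.48 -0.04 0 0 8.4; 1 -0.63 0.58 -0.04 0 0 8.4; 1 -0.54 0.66 -0.04 0 0 8.4; 1 -0.44 0.73 -0.04 0 0 8.4; 1 -0.33 0.79 -0.04 0 0 8.4; 1 -0.21 0.83 -0.04 0 0 8.4; 1 0 0 0 0 0 0")

```text
clock: 11.2
eef_pos: [557.3, -64.4, 143.4]
tcp_rot: [-3.141, -0.002, -0.009]
contact_force: [-0.3, 0.2, -0.6]
opening: 0.597
```

```bash
python3 -c "
from h import *
plan((570,-53.3,90,3.2,1),(570,-53.3,71,3.2,1))"
```

```text
at 11.2 [557.3 -64.4 143.4] [-1.8e+02 -1.0e-01 -5.0e-01] 0.597
2 1 0.16 -0.14 0.67 -0 -0 -1.8; 1 0.16 -0.13 0.67 -0 -0 -1.8
1 1 -0 -0 0.48 0 0 0
rows 3
```

>>> move_arm(series="1 0.16 -0.15 0.6 0 0 -1.8; 1 0.16 -0.15 0.6 0 0 -1.8; 1 0 0 0.3 0 0 0; 1 0 0 0 0 0 0")

```text
clock: 11.7
eef_pos: [570.8, -50.4, 82.6]
tcp_rot: [-3.14, -0.003, 0.06]
contact_force: [0.4, -0.2, -1.3]
opening: 0.6
```

```bash
python3 -c "
from h import *
plan((570,-52.3,66.5,3.2,1))"
```

```text
at 11.7 [570.8 -50.4  82.6] [-179.9   -0.2    3.5] 0.6
1 1 -0.02 0.05 0.4 -0.1 -0.2 0.3
rows 1
```

>>> move_arm(series="1 -0.02 0.05 0.2 0 0 0.3; 1 0 0 0.12 0 0 0; 1 0 0 0.06 0 0 0; 1 0 0 0 0 0 0")

```text
clock: 12.2
eef_pos: [570.8, -52.7, 68.1]
tcp_rot: [-3.141, -0.005, 0.054]
contact_force: [-0.0, -0.1, -0.4]
opening: 0.599
```

```bash
python3 -c "
from h import *
plan((570,-52.3,65.5,3.2,1))"
```

```text
at 12.2 [570.8 -52.7  68.1] [-179.9   -0.3    3.1] 0.599
1 1 -0.02 -0.01 0.07 -0.1 -0.3 -0.1
rows 1
```

>>> move_arm(series="1 0 0 0.07 0 0 0; -0.3 0 0 0 0 0 0; -0.5 0 0 0 0 0 0; -0.5 0 0 0 0 0 0; -0.5 0 0 -0.5 0 0 0; -0.5 0 0 -1 0 0 0; -0.5 0 0 -0.8 0 0 0")

```text
clock: 13.08
eef_pos: [569.0, -52.7, 157.7]
tcp_rot: [-3.14, -0.001, 0.054]
contact_force: [1.1, -0.2, 0.5]
opening: 0.755
```

```bash
python3 -c "
from h import *
plan((591.7,-376.9,100,89.3,-.6))"
```

```text
at 13.08 [569.  -52.7 157.7] [-1.799e+02 -1.000e-01  3.100e+00] 0.755
10 -0.6 0.01 0.81 0.14 -0 -0 -8.6; -0.6 -0.11 0.81 0.14 -0 -0 -8.6; -0.6 -0.23 0.78 0.14 -0 -0 -8.6; -0.6 -0.34 0.74 0.14 -0 -0 -8.6; -0.6 -0.45 0.68 0.14 -0 -0 -8.6; -0.6 -0.55 0.6 0.14 -0 -0 -8.6; -0.6 -0.63 0.51 0.14 -0 -0 -8.6; -0.6 -0.7 0.41 0.14 -0 -0 -8.6; -0.6 -0.75 0.3 0.14 -0 -0 -8.6; -0.6 -0.79 0.19 0.14 -0 -0 -8.6
rows 10
```

>>> move_arm(series="-0.6 0 0.81 0.14 0 0 -8.6; -0.6 -0.11 0.81 0.14 0 0 -8.6; -0.6 -0.23 0.78 0.14 0 0 -8.6; -0.6 -0.34 0.74 0.14 0 0 -8.6; -0.6 -0.45 0.68 0.14 0 0 -8.6; -0.6 -0.55 0.6 0.14 0 0 -8.6; -0.6 -0.63 0.51 0.14 0 0 -8.6; -0.6 -0.7 0.41 0.14 0 0 -8.6; -0.6 -0.75 0.3 0.14 0 0 -8.6; -0.6 -0.79 0.19 0.14 0 0 -8.6; -0.6 0 0 0 0 0 0")

```text
clock: 14.45
eef_pos: [601.7, -386.8, 104.8]
tcp_rot: [3.131, 0.0, 1.607]
contact_force: [0.7, -0.3, -0.4]
opening: 0.803
```

```bash
python3 -c "
from h import *
plan((591.7,-376.9,40,89.3,-.6),(591.7,-376.9,9,89.3,-.6))
f=vision.grab_frame('top'); cv2.imwrite('pics/top2.png',f[:,:,::-1]); f=f[:,:,::-1].copy(); print(strips(f)[[1,3]])
hsv=cv2.cvtColor(f,cv2.COLOR_BGR2HSV).astype(int)
def M(u,m):
    o=np.zeros(m.shape,np.uint8); o[165:233,u-12:u+12]=m[165:233,u-12:u+12]; return cv2.morphologyEx(o,cv2.MORPH_CLOSE,np.ones((7,7)))
print(rect('top',M(363,hsv[...,2]>190),77))
cv2.imwrite('pics/t2.png',cv2.resize(f[140:280,270:520],None,fx=3,fy=3))"
```

```text
at 14.45 [ 601.7 -386.8  104.8] [179.4   0.   92.1] 0.803
2 -0.6 0.13 -0.13 0.81 0.3 -0 1.4; -0.6 0.12 -0.13 0.81 0.3 -0 1.4
1 -0.6 0 -0 0.78 0 0 0
rows 3
[[ 5.509e+02  2.190e+01  2.279e+02  8.940e+01 -1.200e+00  1.424e+03]
 [ 5.696e+02 -1.338e+02  2.708e+02  9.070e+01 -1.900e+00  2.100e+03]]
[588.  -57.1 164.   64.7  -1.5 812. ]
```

View pics/t2.png

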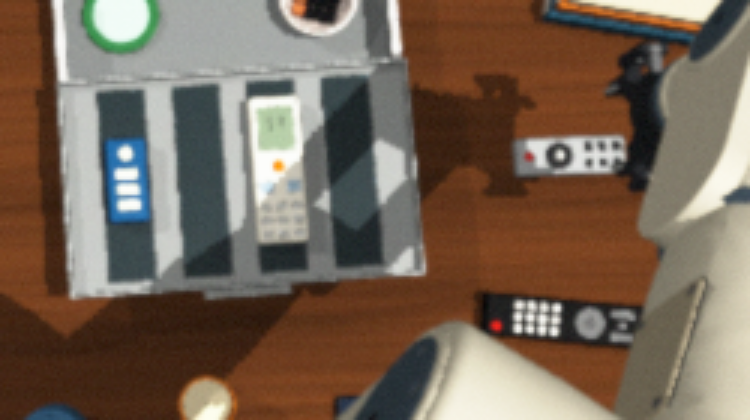

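The AC remote is on strip_3 but sits about 5 mm too far back: at the front about 28 px of strip shows, at the rear about 17. Both placements are shifted +x, so I'll offset for that in the next ones. Next is the soundbar remote.

>>> move_arm(series="-0.6 0.14 -0.13 0.75 0.3 0 1.4; -0.6 0.14 -0.13 0.75 0.3 0 1.4; -0.6 0 0 0.4 0 0 0; -0.6 0 0 0.25 0 0 0; -0.6 0 0 0 0 0 0")

```text
clock: 15.12
eef_pos: [592.9, -371.4, 18.9]
tcp_rot: [3.14, -0.0, 1.551]
contact_force: [0.7, 0.5, -0.9]
opening: 0.802
```

```bash
python3 -c "
from h import *
plan((591.7,-375.5,6,89.3,-.6))"
```

```text
at 15.12 [ 592.9 -371.4   18.9] [179.9  -0.   88.9] 0.802
1 -0.6 -0.1 -0.03 0.32 0.1 -0 -0.4
rows 1
```

>>> move_arm(series="-0.6 -0.1 -0.03 0.2 0 0 -0.4; -0.6 0 0 0.1 0 0 0; 1 0 0 0 0 0 0; 1 0 0 0 0 0 0; 1 0 0 0 0 0 0; 1 0 0 0 0 0 0")

```text
clock: 15.88
eef_pos: [593.2, -377.0, 8.8]
tcp_rot: [3.136, 0.002, 1.558]
contact_force: [-0.7, 0.1, -1.3]
opening: 0.457
```

```bash
python3 -c "
from h import *
plan((591.7,-375.5,130,89.3,1),(564,30,150,3.2,1))"
```

```text
at 15.88 [ 593.2 -377.     8.8] [1.797e+02 1.000e-01 8.930e+01] 0.457
4 1 0.01 -0.01 -0.76 0.1 0 -0; 1 0.01 -0.01 -0.76 0.1 0 -0; 1 0.01 -0.01 -0.76 0.1 0 -0; 1 0.01 -0.01 -0.76 0.1 0 -0
12 1 0.84 -0.07 -0.04 -0 -0 7.2; 1 0.83 -0.17 -0.04 -0 -0 7.2; 1 0.8 -0.28 -0.04 -0 -0 7.2; 1 0.76 -0.37 -0.04 -0 -0 7.2; 1 0.71 -0.46 -0.04 -0 -0 7.2; 1 0.64 -0.55 -0.04 -0 -0 7.2; 1 0.57 -0.63 -0.04 -0 -0 7.2; 1 0.49 -0.69 -0.04 -0 -0 7.2; 1 0.4 -0.75 -0.04 -0 -0 7.2; 1 0.3 -0.79 -0.04 -0 -0 7.2; 1 0.2 -0.82 -0.04 -0 -0 7.2; 1 0.1 -0.84 -0.04 -0 -0 7.2
rows 16
```

>>> move_arm(series="1 0 0 -0.76 0.1 0 0; 1 0 0 -0.76 0.1 0 0; 1 0 0 -0.76 0 0 0; 1 0 0 -0.76 0 0 0; 1 0.84 -0.07 -0.04 0 0 7.2; 1 0.83 -0.17 -0.04 0 0 7.2; 1 0.8 -0.28 -0.04 0 0 7.2; 1 0.76 -0.37 -0.04 0 0 7.2; 1 0.71 -0.46 -0.04 0 0 7.2; 1 0.64 -0.55 -0.04 0 0 7.2; 1 0.57 -0.63 -0.04 0 0 7.2; 1 0.49 -0.69 -0.04 0 0 7.2; 1 0.4 -0.75 -0.04 0 0 7.2; 1 0.3 -0.79 -0.04 0 0 7.2; 1 0.2 -0.82 -0.04 0 0 7.2; 1 0.1 -0.84 -0.04 0 0 7.2; 1 0 0 0 0 0 0")

```text
clock: 18.0
eef_pos: [574.3, 42.0, 154.1]
tcp_rot: [3.14, -0.004, -0.001]
contact_force: [-0.5, -0.3, -0.7]
opening: 0.455
```

```bash
python3 -c "
from h import *
plan((562,25.9,80,3.2,1))"
```

```text
at 18.0 [574.3  42.  154.1] [ 1.799e+02 -2.000e-01 -1.000e-01] 0.455
3 1 -0.1 0.13 0.62 0 -0.1 -1.1; 1 -0.11 0.13 0.62 0 -0.1 -1.1; 1 -0.11 0.13 0.62 0 -0.1 -1.1
rows 3
```

>>> move_arm(series="1 -0.1 0.13 0.6 0 0 -1.1; 1 -0.11 0.13 0.6 0 0 -1.1; 1 -0.11 0.13 0.55 0 0 -1.1; 1 0 0 0 0 0 0")

```text
clock: 18.5
eef_pos: [562.2, 23.7, 83.1]
tcp_rot: [3.139, -0.005, 0.065]
contact_force: [-0.2, -0.2, -0.9]
opening: 0.456
```

```bash
python3 -c "
from h import *
plan((562,25.9,66,3.2,1))"
```

```text
at 18.5 [562.2  23.7  83.1] [179.8  -0.3   3.7] 0.456
1 1 -0 -0.06 0.43 0.2 -0.3 0.5
rows 1
```

>>> move_arm(series="1 0 -0.06 0.2 0.2 -0.2 0.5; 1 0 0 0.12 0 0 0; 1 0 0 0.08 0 0 0; 1 0 0 0 0 0 0")

```text
clock: 19.0
eef_pos: [564.3, 25.9, 68.3]
tcp_rot: [-3.141, -0.005, 0.056]
contact_force: [0.5, 0.1, -0.9]
opening: 0.455
```

```bash
python3 -c "
from h import *
plan((562,25.9,66,3.2,1))"
```

```text
at 19.0 [564.3  25.9  68.3] [-179.9   -0.3    3.2] 0.455
1 1 -0.06 -0 0.06 -0.1 -0.3 -0
rows 1
```

>>> move_arm(series="1 -0.06 0 0.03 0 0 0; 1 0 0 0.06 0 0 0; 0 0 0 0 0 0 0; -0.3 0 0 0 0 0 0; -0.3 0 0 0 0 0 0; -0.3 0 0 -0.5 0 0 0; -0.3 0 0 -1 0 0 0; -0.3 0 0 -0.8 0 0 0")

```text
clock: 20.0
eef_pos: [559.7, 25.8, 156.9]
tcp_rot: [-3.141, -0.001, 0.056]
contact_force: [0.0, 0.1, 0.6]
opening: 0.65
```

```bash
python3 -c "
from h import *
plan((414,-365,100,83.4,-.7))"
```

```text
at 20.0 [559.7  25.8 156.9] [-1.799e+02 -1.000e-01  3.200e+00] 0.65
12 -0.7 -0.35 0.8 0.12 -0 -0 -6.7; -0.7 -0.44 0.75 0.12 -0 -0 -6.7; -0.7 -0.52 0.69 0.12 -0 -0 -6.7; -0.7 -0.6 0.63 0.12 -0 -0 -6.7; -0.7 -0.67 0.55 0.12 -0 -0 -6.7; -0.7 -0.73 0.47 0.12 -0 -0 -6.7; -0.7 -0.78 0.38 0.12 -0 -0 -6.7; -0.7 -0.82 0.29 0.12 -0 -0 -6.7; -0.7 -0.85 0.19 0.12 -0 -0 -6.7; -0.7 -0.86 0.09 0.12 -0 -0 -6.7; -0.7 -0.87 -0.01 0.12 -0 -0 -6.7; -0.7 -0.86 -0.11 0.12 -0 -0 -6.7
rows 12
```

>>> move_arm(series="-0.7 -0.35 0.8 0.12 0 0 -6.7; -0.7 -0.44 0.75 0.12 0 0 -6.7; -0.7 -0.52 0.69 0.12 0 0 -6.7; -0.7 -0.6 0.63 0.12 0 0 -6.7; -0.7 -0.67 0.55 0.12 0 0 -6.7; -0.7 -0.73 0.47 0.12 0 0 -6.7; -0.7 -0.78 0.38 0.12 0 0 -6.7; -0.7 -0.82 0.29 0.12 0 0 -6.7; -0.7 -0.85 0.19 0.12 0 0 -6.7; -0.7 -0.86 0.09 0.12 0 0 -6.7; -0.7 -0.87 0 0.12 0 0 -6.7; -0.7 -0.86 -0.11 0.12 0 0 -6.7; -0.7 0 0 0 0 0 0")

```text
clock: 21.62
eef_pos: [422.3, -380.3, 100.4]
tcp_rot: [3.13, -0.0, 1.508]
contact_force: [-0.5, 0.2, 0.2]
opening: 0.85
```

```bash
python3 -c "
from h import *
plan((414,-369.5,30,83.4,-.7))
f=vision.grab_frame('top')[:,:,::-1].copy(); cv2.imwrite('pics/top3.png',f); cv2.imwrite('pics/t3.png',cv2.resize(f[145:255,275:525],None,fx=3,fy=3))"
```

```text
at 21.62 [ 422.3 -380.3  100.4] [179.3  -0.   86.4] 0.85
2 -0.7 0.13 -0.12 0.88 0.3 -0 1.5; -0.7 0.13 -0.12 0.88 0.3 -0 1.5
rows 2
```

View pics/t3.png

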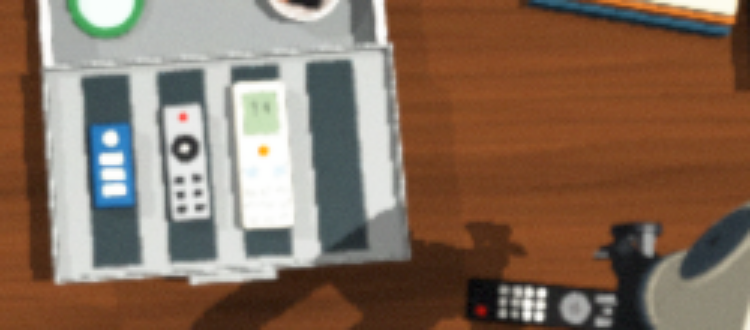

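```bash
cat >> h.py <<'E'
def along(f,c,yaw,top,L=125,lat=(-8,-4,0,4,8),thr=None):
    "edges along strip through c=(x,y): returns strip centre, remote centre offset along axis"
    g=cv2.cvtColor(f,cv2.COLOR_BGR2HSV)[...,2].astype(np.float32) if thr is None else thr(f)
    a=np.radians(yaw); e=np.array([np.cos(a),np.sin(a)]); n=np.array([-e[1],e[0]]); s=np.arange(-L,L,.5)
    P=lambda l,z:np.c_[np.array(c)+s[:,None]*e+l*n,np.full(len(s),z)]
    pr=np.zeros(len(s))
    for l in lat:
        uv=proj('top',P(l,57)).astype(np.float32); pr+=cv2.remap(g,uv[:,:1],uv[:,1:],cv2.INTER_LINEAR)[:,0]/len(lat)
    ed=[s[i]+.5*(135-pr[i])/(pr[i+1]-pr[i]) for i in range(len(s)-1) if (pr[i]-135)*(pr[i+1]-135)<0]
    cam=vision.camera_params('top')['position']
    def up(q): return ((ray('top',proj('top',[*(np.array(c)+q*e),57]),top)[0,:2]-c)@e)
    return np.round(ed,1),[round(float(up(q)),1) for q in ed]
E
python3 -c "
from h import *
f=cv2.imread('pics/top3.png')
for c,t in(((561.4,102.2),73),((565.9,24.7),73),((570.1,-53.3),75)): print(along(f,c,3.2,t))"
```

```text
(array([-113.8,  -99.4,  -37.5,   47.6,   99.4]), [-114.0, -99.7, -38.7, 45.3, 96.5])
(array([-99.4, -57.4,   4.4,  15.3,  19.1,  30. ,  63.1,  98.9]), [-99.8, -58.3, 2.7, 13.4, 17.2, 28.0, 60.6, 96.0])
(array([-123.1,  -98.7,  -72.2,   83.7,   98.4]), [-123.1, -99.1, -73.0, 80.7, 95.1])
```

>>> move_arm(series="-0.7 0.13 -0.12 0.8 0.3 0 1.5; -0.7 0.13 -0.12 0.8 0.3 0 1.5; -0.7 0 0 0.1 0 0 0; -0.7 0 0 0 0 0 0")

```text
clock: 22.18
eef_pos: [416.4, -365.9, 32.8]
tcp_rot: [3.139, -0.001, 1.45]
contact_force: [-0.4, -0.1, -0.4]
opening: 0.845
```

```bash
python3 -c "
from h import *
plan((414,-369.5,6,83.4,-.7))"
```

```text
at 22.18 [ 416.4 -365.9   32.8] [179.8  -0.   83.1] 0.845
1 -0.7 -0.1 -0.05 0.67 0.2 -0 -0.3
rows 1
```

>>> move_arm(series="-0.7 -0.1 -0.05 0.4 0.2 0 -0.3; -0.7 0 0 0.22 0 0 0; 1 0 0 0.06 0 0 0; 1 0 0 0 0 0 0; 1 0 0 0 0 0 0; 1 0 0 0 0 0 0")

```text
clock: 22.92
eef_pos: [415.5, -371.1, 6.2]
tcp_rot: [3.139, 0.002, 1.456]
contact_force: [0.7, -0.5, -1.6]
opening: 0.527
```

```bash
python3 -c "
from h import *
plan((414,-369.5,130,83.4,1),(570,-135,160,3.2,1))"
```

```text
at 22.92 [ 415.5 -371.1    6.2] [1.799e+02 1.000e-01 8.340e+01] 0.527
4 1 0.01 -0.01 -0.77 0 0 0; 1 0.01 -0.01 -0.77 0 0 0; 1 0.01 -0.01 -0.77 0 0 0; 1 0.01 -0.01 -0.77 0 0 0
9 1 0.7 0.36 -0.08 0 -0 8.9; 1 0.74 0.24 -0.08 0 -0 8.9; 1 0.77 0.13 -0.08 0 -0 8.9; 1 0.78 0 -0.08 0 -0 8.9; 1 0.77 -0.12 -0.08 0 -0 8.9; 1 0.75 -0.24 -0.08 0 -0 8.9; 1 0.7 -0.35 -0.08 0 -0 8.9; 1 0.64 -0.45 -0.08 0 -0 8.9; 1 0.56 -0.55 -0.08 0 -0 8.9
rows 13
```

>>> move_arm(series="1 0 0 -0.77 0 0 0; 1 0 0 -0.77 0 0 0; 1 0 0 -0.77 0 0 0; 1 0 0 -0.77 0 0 0; 1 0.7 0.36 -0.08 0 0 8.9; 1 0.74 0.24 -0.08 0 0 8.9; 1 0.77 0.13 -0.08 0 0 8.9; 1 0.78 0 -0.08 0 0 8.9; 1 0.77 -0.12 -0.08 0 0 8.9; 1 0.75 -0.24 -0.08 0 0 8.9; 1 0.7 -0.35 -0.08 0 0 8.9; 1 0.64 -0.45 -0.08 0 0 8.9; 1 0.56 -0.55 -0.08 0 0 8.9; 1 0 0 0 0 0 0")

```text
clock: 24.68
eef_pos: [579.6, -131.5, 165.1]
tcp_rot: [3.139, -0.005, 0.01]
contact_force: [0.3, -1.9, -0.6]
opening: 0.525
```

```bash
python3 -c "
from h import *
plan((568.3,-129.8,80,3.2,1))"
```

```text
at 24.68 [ 579.6 -131.5  165.1] [179.8  -0.3   0.6] 0.525
3 1 -0.1 -0.02 0.71 0.1 -0.1 -0.9; 1 -0.1 -0.02 0.71 0.1 -0.1 -0.9; 1 -0.09 -0.02 0.71 0.1 -0.1 -0.9
rows 3
```

>>> move_arm(series="1 -0.1 -0.02 0.65 0.1 -0.1 -0.9; 1 -0.1 -0.02 0.65 0.1 -0.1 -0.9; 1 -0.09 -0.02 0.5 0 0 -0.9; 1 0 0 0 0 0 0; 1 0 0 0 0 0 0")

```text
clock: 25.3
eef_pos: [566.5, -131.6, 92.2]
tcp_rot: [3.141, -0.002, 0.068]
contact_force: [0.2, 0.3, -0.8]
opening: 0.526
```

```bash
python3 -c "
from h import *
plan((568.3,-129.8,64,3.2,1))"
```

```text
at 25.3 [ 566.5 -131.6   92.2] [ 1.8e+02 -1.0e-01  3.9e+00] 0.526
1 1 0.05 -0.04 0.71 0 -0.1 0.7
rows 1
```

>>> move_arm(series="1 0.04 -0.04 0.25 0 0 0.6; 1 0 0 0.2 0 0 0; 1 0 0 0.15 0 0 0; 1 0 0 0 0 0 0")

```text
clock: 25.8
eef_pos: [569.3, -130.4, 68.2]
tcp_rot: [3.14, -0.005, 0.057]
contact_force: [0.0, -0.2, -1.3]
opening: 0.529
```

```bash
python3 -c "
from h import *
plan((568.3,-129.8,63,3.2,1))"
```

```text
at 25.8 [ 569.3 -130.4   68.2] [179.9  -0.3   3.3] 0.529
1 1 -0.03 -0.02 0.13 0.1 -0.3 0.1
rows 1
```

>>> move_arm(series="1 -0.03 -0.02 0.06 0 0 0; 1 0 0 0.07 0 0 0; -0.1 0 0 0 0 0 0; -0.4 0 0 0 0 0 0; -0.4 0 0 0 0 0 0; -0.4 0 0 -0.5 0 0 0; -0.4 0 0 -1 0 0 0; -0.4 0 0 -0.8 0 0 0; -0.4 -0.6 0.8 0 0 0 0; -0.4 -0.6 0.8 0 0 0 0; -0.4 -0.6 0.8 0 0 0 0; -0.4 -0.6 0.8 0 0 0 0; -0.4 -0.6 0.8 0 0 0 0; -0.4 -0.6 0.8 0 0 0 0; -0.4 0 0 0 0 0 0")

```text
clock: 27.68
eef_pos: [433.4, -335.8, 160.2]
tcp_rot: [3.137, -0.011, 0.059]
contact_force: [-0.9, 0.6, -0.5]
opening: 0.7
```

```bash
python3 -c "
from h import *
f=vision.grab_frame('top')[:,:,::-1].copy(); cv2.imwrite('pics/top4.png',f); cv2.imwrite('pics/t4.png',cv2.resize(f[115:250,275:430],None,fx=4,fy=4))
for c,t in(((561.4,102.2),73),((565.9,24.7),73),((570.1,-53.3),75)): print(along(f,c,3.2,t))"
```

```text
(array([-114.2,  -99.1,  -37.7,   47.9,   99.3]), [-114.3, -99.5, -38.8, 45.7, 96.4])
(array([-123.6,  -99.3,  -57.5,    4.5,   13. ,   21.3,   29.9,   63.3,
         98.6]), [-123.7, -99.6, -58.4, 2.8, 11.2, 19.4, 27.9, 60.8, 95.7])
(array([-105.6, -103.9,  -72.2,   83.8,   98.2]), [-105.9, -104.2, -73.0, 80.8, 94.9])
```

View pics/t4.png

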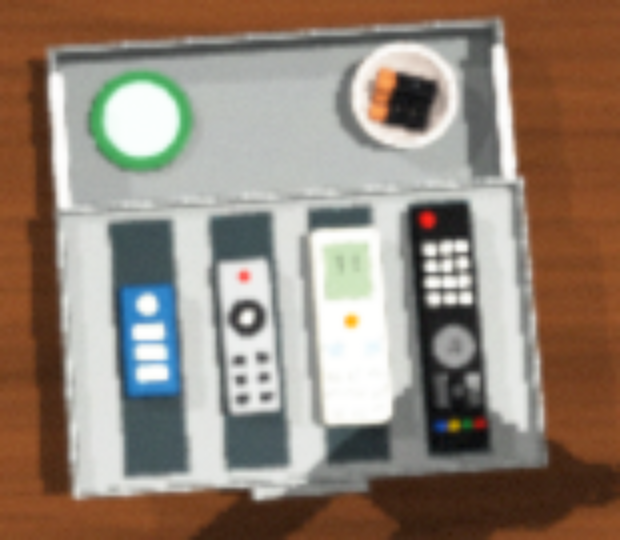

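```bash
python3 -c "
from h import *
f=cv2.imread('pics/top4.png')
V=f.max(2).astype(int)
# profile along strip 4 at z=57, several laterals
a=np.radians(3.2);e=np.array([np.cos(a),np.sin(a)]);n=np.array([-e[1],e[0]])
for S in (np.arange(-112,-80,2.),np.arange(84,116,2.)):
    pr=0
    for l in(-12,-6,0,6,12):
        uv=proj('top',np.c_[np.array([574,-131])+S[:,None]*e+l*n,np.full(len(S),57.)]).astype(np.float32)
        pr=pr+cv2.remap(V.astype(np.float32),uv[:,:1],uv[:,1:],cv2.INTER_LINEAR)[:,0]/5
    print(list(zip(S.astype(int),pr.astype(int))))
for S in (0,):
  for s in(-65,-20,30,70):
    L=np.arange(-34,36,3.); uv=proj('top',np.c_[np.array([574,-131])+s*e+L[:,None]*n,np.full(len(L),57.)]).astype(np.float32)
    print(s,list(zip(L.astype(int),cv2.remap(V.astype(np.float32),uv[:,:1],uv[:,1:],cv2.INTER_LINEAR)[:,0].astype(int))))
"
```

```text
[(np.int64(-112), np.int64(106)), (np.int64(-110), np.int64(120)), (np.int64(-108), np.int64(127)), (np.int64(-106), np.int64(123)), (np.int64(-104), np.int64(116)), (np.int64(-102), np.int64(102)), (np.int64(-100), np.int64(78)), (np.int64(-98), np.int64(52)), (np.int64(-96), np.int64(30)), (np.int64(-94), np.int64(20)), (np.int64(-92), np.int64(18)), (np.int64(-90), np.int64(20)), (np.int64(-88), np.int64(19)), (np.int64(-86), np.int64(19)), (np.int64(-84), np.int64(26)), (np.int64(-82), np.int64(50))]
[(np.int64(84), np.int64(107)), (np.int64(86), np.int64(108)), (np.int64(88), np.int64(95)), (np.int64(90), np.int64(77)), (np.int64(92), np.int64(51)), (np.int64(94), np.int64(46)), (np.int64(96), np.int64(62)), (np.int64(98), np.int64(106)), (np.int64(100), np.int64(152)), (np.int64(102), np.int64(188)), (np.int64(104), np.int64(201)), (np.int64(106), np.int64(193)), (np.int64(108), np.int64(173)), (np.int64(110), np.int64(187)), (np.int64(112), np.int64(201)), (np.int64(114), np.int64(205))]
-65 [(np.int64(-34), np.int64(216)), (np.int64(-31), np.int64(208)), (np.int64(-28), np.in
[... 2185 characters left out ...]
np.int64(-31), np.int64(211)), (np.int64(-28), np.int64(183)), (np.int64(-25), np.int64(116)), (np.int64(-22), np.int64(61)), (np.int64(-19), np.int64(52)), (np.int64(-16), np.int64(57)), (np.int64(-13), np.int64(58)), (np.int64(-10), np.int64(46)), (np.int64(-7), np.int64(56)), (np.int64(-4), np.int64(59)), (np.int64(-1), np.int64(46)), (np.int64(2), np.int64(39)), (np.int64(5), np.int64(45)), (np.int64(8), np.int64(51)), (np.int64(11), np.int64(54)), (np.int64(14), np.int64(43)), (np.int64(17), np.int64(27)), (np.int64(20), np.int64(24)), (np.int64(23), np.int64(60)), (np.int64(26), np.int64(105)), (np.int64(29), np.int64(134)), (np.int64(32), np.int64(173)), (np.int64(35), np.int64(209))]
```

All four remotes are on the right strips and lie flat. Along their strips, the TV is off about -1.5 mm and the soundbar +1.6. The AC is off +4.2 and the fan +3.9 along, -1.4 across, so I'll regrasp those two and nudge them.

```bash
python3 -c "
from h import *
plan((569,-52.5,130,3.2,-.5))"
```

```text
at 27.72 [ 434.  -334.8  160.2] [179.7  -0.6   3.4] 0.699
9 -0.5 0.42 -0.76 0.08 0 -0.1 0; -0.5 0.42 -0.76 0.08 0 -0.1 0; -0.5 0.42 -0.76 0.08 0 -0.1 0; -0.5 0.42 -0.76 0.08 0 -0.1 0; -0.5 0.42 -0.76 0.08 0 -0.1 0; -0.5 0.42 -0.76 0.08 0 -0.1 0; -0.5 0.42 -0.76 0.08 0 -0.1 0; -0.5 0.42 -0.76 0.08 0 -0.1 0; -0.5 0.42 -0.76 0.08 0 -0.1 0
rows 9
```

>>> move_arm(series="-0.5 0.42 -0.76 0.08 0 0 0; -0.5 0.42 -0.76 0.08 0 0 0; -0.5 0.42 -0.76 0.08 0 0 0; -0.5 0.42 -0.76 0.08 0 0 0; -0.5 0.42 -0.76 0.08 0 0 0; -0.5 0.42 -0.76 0.08 0 0 0; -0.5 0.42 -0.76 0.08 0 0 0; -0.5 0.42 -0.76 0.08 0 0 0; -0.5 0.3 -0.5 0 0 0 0; -0.5 0 0 0 0 0 0")

```text
clock: 28.98
eef_pos: [572.3, -43.0, 135.6]
tcp_rot: [3.139, -0.015, 0.067]
contact_force: [0.6, -1.0, 0.4]
opening: 0.751
```

```bash
python3 -c "
from h import *
plan((570,-52.5,100,3.2,-.5),(570,-52.5,66,3.2,-.5))"
```

```text
at 28.98 [572.3 -43.  135.6] [179.8  -0.8   3.8] 0.751
2 -0.5 -0.04 0.11 0.44 0.1 -0.4 0.3; -0.5 -0.04 0.12 0.44 0.1 -0.4 0.3
1 -0.5 -0 -0 0.85 0 0 0
rows 3
```

>>> move_arm(series="-0.5 -0.04 0.11 0.4 0.1 -0.4 0.3; -0.5 -0.04 0.12 0.4 0.1 -0.4 0.3; -0.5 0 0 0 0 0 0; -0.5 0 0 0 0 0 0")

```text
clock: 29.48
eef_pos: [568.1, -54.2, 100.3]
tcp_rot: [-3.141, 0.003, 0.055]
contact_force: [-0.9, -0.5, 0.1]
opening: 0.75
```

```bash
python3 -c "
from h import *
plan((570,-52.5,68,3.2,-.5))"
```

```text
at 29.48 [568.1 -54.2 100.3] [-179.9    0.2    3.1] 0.75
1 -0.5 0.05 -0.04 0.81 -0.1 0.2 -0.1
rows 1
```

Go down, grip, and measure.

>>> move_arm(series="-0.5 0 -0.04 0.4 0 0.2 0; -0.5 0 0 0.3 0 0 0; -0.5 0 0 0.1 0 0 0; 1 0 0 0 0 0 0; 1 0 0 0 0 0 0; 1 0 0 0 0 0 0")

```text
clock: 30.22
eef_pos: [568.0, -52.7, 66.5]
tcp_rot: [-3.141, -0.001, 0.054]
contact_force: [-0.7, -0.3, -1.6]
opening: 0.599
```

>>> move_arm(series="1 0 0 -0.1 0 0 0; 1 0 0 0 0 0 0")

```text
clock: 30.48
eef_pos: [568.3, -52.7, 71.1]
tcp_rot: [-3.141, -0.002, 0.054]
contact_force: [-0.8, -0.2, -1.3]
opening: 0.598
```

Shift by -4 mm along x.

>>> move_arm(series="1 -0.1 0 0 0 0 0; 1 0 0 0 0 0 0")

```text
clock: 30.72
eef_pos: [563.9, -52.9, 71.2]
tcp_rot: [-3.141, -0.002, 0.054]
contact_force: [0.5, 0.4, -1.3]
opening: 0.598
```

>>> move_arm(series="1 0 0 0.12 0 0 0; 1 0 0 0.02 0 0 0; -0.3 0 0 0 0 0 0; -0.5 0 0 0 0 0 0; -0.5 0 0 0 0 0 0; -0.5 0 0 -0.5 0 0 0; -0.5 0 0 -0.8 0 0 0; -0.4 0 -0.75 0 0 0 0; -0.4 0 -0.75 0 0 0 0; -0.4 0 -0.75 0 0 0 0; -0.4 0 -0.75 0 0 0 0; -0.4 0 -0.5 0 0 0 0; -0.4 0 0 0 0 0 0")

```text
clock: 32.35
eef_pos: [556.6, 90.4, 118.6]
tcp_rot: [-3.141, -0.002, 0.053]
contact_force: [-0.1, -0.6, 0.1]
opening: 0.697
```

```bash
python3 -c "
from h import *
plan((565,101.7,100,3.2,-.4))"
```

```text
at 32.35 [556.6  90.4 118.6] [-1.8e+02 -1.0e-01  3.0e+00] 0.697
1 -0.4 0.22 -0.27 0.47 -0 -0.1 -0.2
rows 1
```

>>> move_arm(series="-0.4 0.15 -0.27 0.3 0 0 -0.1; -0.4 0 0 0.1 0 0 0; -0.4 0 0 0 0 0 0")

```text
clock: 32.72
eef_pos: [562.4, 100.7, 100.9]
tcp_rot: [-3.141, -0.002, 0.054]
contact_force: [0.3, 0.4, 0.7]
opening: 0.701
```

```bash
python3 -c "
from h import *
plan((563,101.7,64,3.2,-.4))"
```

```text
at 32.72 [562.4 100.7 100.9] [-1.8e+02 -1.0e-01  3.1e+00] 0.701
2 -0.4 0.01 -0.01 0.46 -0 -0 -0.1; -0.4 0.01 -0.01 0.46 -0 -0 -0.1
rows 2
```

>>> move_arm(series="-0.4 0 -0.02 0.45 0 0 0; -0.4 0 0 0.3 0 0 0; -0.4 0 0 0.12 0 0 0; 1 0 0 0 0 0 0; 1 0 0 0 0 0 0; 1 0 0 0 0 0 0; 1 0 0 -0.1 0 0 0; 1 0 0 0 0 0 0")

```text
clock: 33.72
eef_pos: [562.5, 100.6, 68.1]
tcp_rot: [-3.141, -0.002, 0.053]
contact_force: [-0.0, -0.7, -0.5]
opening: 0.481
```

>>> move_arm(series="1 -0.1 -0.07 0 0 0 0; 1 0 0 0 0 0 0")

```text
clock: 33.98
eef_pos: [558.0, 103.4, 68.2]
tcp_rot: [-3.141, -0.002, 0.053]
contact_force: [0.1, -0.3, 0.0]
opening: 0.48
```

Lower, release, and retreat clear to the left.

>>> move_arm(series="1 0 0 0.1 0 0 0; 1 0 0 0.02 0 0 0; -0.2 0 0 0 0 0 0; -0.4 0 0 0 0 0 0; -0.4 0 0 0 0 0 0; -0.4 0 0 -0.5 0 0 0; -0.4 0 0 -1 0 0 0; -0.4 0 0 -0.8 0 0 0; -0.4 -0.5 -0.8 0 0 0 0; -0.4 -0.5 -0.8 0 0 0 0; -0.4 -0.5 -0.8 0 0 0 0; -0.4 -0.5 -0.8 0 0 0 0; -0.4 -0.5 -0.8 0 0 0 0; -0.4 -0.5 -0.8 0 0 0 0; -0.4 -0.5 -0.8 0 0 0 0; -0.4 -0.5 -0.8 0 0 0 0; -0.4 0 0 0 0 0 0")

```text
clock: 36.1
eef_pos: [381.2, 358.3, 159.6]
tcp_rot: [-3.139, -0.006, 0.051]
contact_force: [0.6, 0.1, -0.4]
opening: 0.699
```

```bash
python3 -c "
from h import *
f=vision.grab_frame('top')[:,:,::-1].copy(); cv2.imwrite('pics/top5.png',f); cv2.imwrite('pics/t5.png',cv2.resize(f[115:250,275:430],None,fx=4,fy=4))
g=vision.grab_frame('side')[:,:,::-1]; cv2.imwrite('pics/s5.png',cv2.resize(g[160:300,260:480],None,fx=3,fy=3))
for c,t in(((561.4,102.2),73),((565.9,24.7),73),((570.1,-53.3),75),((574,-131),75)): print(along(f,c,3.2,t))
hsv=cv2.cvtColor(f,cv2.COLOR_BGR2HSV).astype(int); m=np.zeros(f.shape[:2],np.uint8); m[175:225,295:330]=((hsv[...,1]>110)&(hsv[...,2]>100)&(hsv[...,0]>95))[175:225,295:330]
print(rect('top',cv2.morphologyEx(m,cv2.MORPH_CLOSE,np.ones((7,7))),75))"
```

```text
(array([-113.9,  -98.8,  -41.4,   44.4,   99.3]), [-114.1, -99.2, -42.5, 42.3, 96.4])
(array([-99. , -57.3,   5. ,  12.9,  21.7,  30.1,  63.4,  98.6]), [-99.4, -58.2, 3.3, 11.1, 19.8, 28.1, 61.0, 95.7])
(array([-124.3,  -98.4,  -75.8,   80.5,   98.4]), [-124.4, -98.8, -76.5, 77.5, 95.1])
(array([-114.3,  -98.8,  -79.9,  -73.2,  -28.2,   -2.8,   17.6,   27.8,
         29.6,   40.6,   42.8,   53.9,   55.5,   67.3,   99.3]), [-114.5, -99.2, -80.6, -74.0, -29.6, -4.6, 15.5, 25.6, 27.4, 38.2, 40.4, 51.3, 52.8, 64.5, 96.1])
[560.9 102.6  87.3  43.4   3.  406. ]
```

View pics/t5.png

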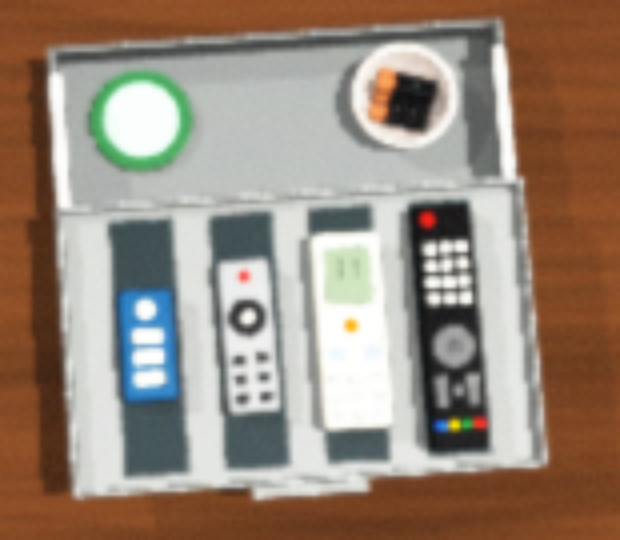

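View pics/s5.png

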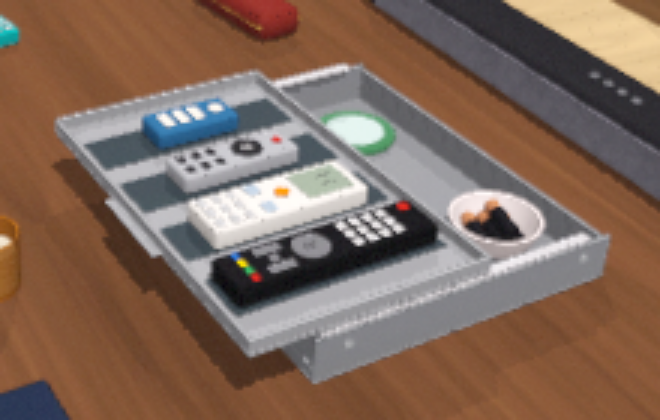

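All four lie flat and keys up on the right strips, and the dish and tier look unmoved. Handing in.

```bash
python3 -c "
from rig import r
print(r.sign_off(), r.sense()['clock'])"
```

```text
the job is handed in; nothing more can be done
the job is handed in; nothing more can be done
```

All four remotes are on the pulled-out upper tier, one per strip. The battery dish is on the right (-y) side, so strip_4 has the TV remote, strip_3 the AC, strip_2 the soundbar and strip_1 the fan. After the first placing, the AC and fan remotes sat about 4 mm off along their strips. I regrasped both and moved them back. The job took about 36 s of the 104 s.

My last checks, from one top and one side picture:

| Remote | Offset along its strip |
|---|---|
| Fan | about +0.4 mm |
| Soundbar | about +1.7 mm |
| AC | about +0.9 mm |
| TV | about -1.5 mm, measured before the last two nudges |

- **Lie:** all four are flat, keys up and straight along their strips. Across the strips they are within about 1 mm by my measurements, except the soundbar, which I judged only by eye.
- **Surroundings:** the dish looked unmoved, and the strips measured in place, so the tier had not slid. The gripper was clear of everything when I handed in.
- **Least certain:** the TV remote's offset is only good to about 2 mm, because its black ends are hard to tell from the dark strip. None of the checks failed or disagreed.

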